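# Set the vegetable slicer to its next thickness hole

### The job

Two prep machines stand on the kitchen worktop; the vegetable slicer is the one with the square feed chute and the side crank. Set it one thickness over: pull the black spring knob on its setting arm straight up until the pin is clear of the middle hole, swing the arm to the next hole on the crank side, and let the pin snap fully home there, letting go of the knob.

Things in the scene. Friction and masses are not known exactly. Their poses are not given: they have to be found in the camera images.
- slicer: vegetable slicer, fixed: grey base 310 x 180 mm, square white body with square chute (rim 153 mm high) and side crank; not its round-hopper neighbour. Origin: on the worktop under the arm's pivot; x from index plate to body, y to the crank, z up. Three holes on a 115 mm circle about the pivot in the plate (top z 45 mm): middle along -x, target at (-97.5, 60.9) mm, other at (-97.5, -60.9)
- slicer_arm (a joint): setting arm, flat steel bar 24 mm wide, top 60 mm above the worktop, low friction, upright pivot. 0 = over the middle hole (start), positive = towards the crank (clockwise from above), 0.5585 rad (32 degrees) = over the target hole, stops at +-0.72. Holes are 14 mm wide, with 45 degree chamfers to 26 mm that guide the 10 mm pin in; a seated pin locks the arm with 1 degree of play
- slicer_plunger (a joint): lift (m) of the spring plunger in the arm's end. 0 = pin fully home in a hole, 0.016 = pin tip level with the plate top, 0.028 = upper stop. The spring pushes down with 3 N at 0, 7.5 N at 0.020, 9 N at the stop; let go, it snaps down by itself
- slicer_knob (a point): centre of the black knob to grip, on top of the plunger: upright cylinder, 26 mm diameter, 38 mm tall, its ends 19 mm below and above this point (66 to 104 mm above the worktop while home), 115 mm out from the pivot. Rises with the plunger, swings with the arm. Steel collar of 30 mm diameter 2 mm below it, arm's top 25 mm below this point

How it is judged (in metres and radians):
On the way:
1. the slicer's plunger is pulled up clear while the arm is still at the middle hole (value of joint slicer_plunger above 0.013 m and value of joint slicer_arm between -0.2 and 0.2 rad), for 0.05 s.
At the end, for the whole second after the job is handed in: the slicer's arm stands at the hole on the crank side (within 5 degrees), at rest, with the plunger home in it (lifted less than 4 mm) (value of joint slicer_arm between 0.47 and 0.65 rad and value of joint slicer_plunger below 0.004 m and velocity of joint slicer_arm between -0.05 and 0.05 rad/s); the robot touches nothing.
It also fails if it takes over 32 s, if anything falls off the work surface, if the arm or the gripper's body presses on something with over 40 N, if the wrist force passes 120 N, or if a joint passes its speed limit or range.

### The arm

A 6-joint arm with a two-finger parallel gripper is mounted at the origin on the work surface. World frame = base frame: x ahead of the robot, y to its left, z up, the work surface at z = 0. Lengths are in mm, angles in rad, forces in N, time in s.
With the tool pointing down it reaches from about 325 to 750 mm from the base axis. Payload 7.6 kg.
Tool frame: the origin (TCP) lies midway between the tips of the shut fingers; the grasp point (between the pads) lies 19 mm behind it; z points along the fingers, y is the line along which they close (so a half turn about z gives the same grasp; the last joint's range is limited). The gripper opens to 85 mm and grips with 20 to 120 N. Pads are 22 mm wide; open, the fingers measure 114 mm over their backs; the gripper's body (76 mm by 85 mm) begins 54 mm behind the grasp point. The pads swing forward as they close: fully open they stand 13 mm farther back than shut.
Start: joints at [1.105, 0.052, 1.401, -0, 1.689, -0.07], TCP at [202.398, 484.439, 231.323] pointing down, gripper open.
Joint ranges: [-2.9, 2.9], [-0.91, 2.17], [0.12, 2.37], [-1.06, 4.2], [0.26, 2.73], [-2.93, 2.93]. Speed limits (rad/s): [2.57, 2.57, 3.01, 3.14, 3.14, 3.14].

### API

Orientations are given as a 3x3 rotation matrix whose columns are the frame's x, y, z axes.
In Python, from plant import arm, eyes gives the robot as it stands.
- The arm moves only by the shell command python3 -m creep 'ROWS' [OPENING] [FORCE]. ROWS is JSON, a list of rows, each a list of 2 entries, a list of its own where there are three numbers: the shift along the tool's x, y, z in mm, then the turn, a rotation vector about the tool's x, y, z in degrees. A call has exactly 10 rows; each row shifts and turns the commanded pose from where the row before left it, along the tool's axes as they then stand; what a row does not reach is not made up. A row lasts 1/10 s, in which the tool goes at most 50 mm and 8.59 degrees, less where a joint would pass 70% of its speed; a pose out of reach is approached as far as the arm can. A call is refused whole if a number of a shift passes 50 or a number of a turn 8.59, either way. A call with a gripper value outside its range is refused whole. OPENING is the closure, from -1 (fully open) to 1 (shut), set as the call begins (- or left out, the last holds). The fingers move at their own pace and stop on an object; FORCE is the grip in N (left out, the last holds). Time passes only in rows, so rows that do not move let the fingers close, or fill a call up. It gives the time, the measured TCP pose, the force, the opening and the grip force at its end, in the units of the state.
- arm.state(): the state, without advancing time (a new reading comes with each control period).
- eyes.capture(name): name is "side" or "top" or "wrist"; returns a dict with "image" (400x640x3 uint8, red, green, blue), "range_z" (400x640 float32, mm along the optical axis (not along the pixel's ray), 0 where there is no reading), "fx", "fy", "cx", "cy" (pixels), "distortion" ([k1, k2, p1, p2, k3] as OpenCV has them; the pictures are not rectified), "rvec" (rotation vector, rad) and "tvec" (3), from world to camera coordinates, as OpenCV has them; the wrist camera has in their place "mount" (4x4, takes a point from camera to tool coordinates, whose origin is the TCP and whose axes are the flange's). Camera axes: x right, y down, z forward; pixel columns grow to the right and rows downward; lengths in mm; the calibration is good to about 2 mm. A picture is of the moment at which its call begins: read the wrist's pose just before it.
- arm.finish_job(): hands the job in; it is judged then, once.
Trained networks look in the newest picture that a camera, given by its name, has taken for a name from the list of things; names that differ only in an ending like _2 or _b are one class to them, and where a whole thing is asked for, a point or a joint stands for the part that bears it (a point fixed in the world has none). Each returns a list of dicts, best first, with "score" (0 to 1); they miss things now and then, are a little off and sometimes report something else, mostly with a low value. They report only what shows in the picture. A call takes as long as a camera call.
- eyes.look_for(name, camera): "xy" ([column, row] in pixels, amid what is visible of it).
- eyes.cut_out(name, camera): "mask" (400x640 bool, what is visible of it) and "xy" ([column, row] in pixels, amid what is visible of it).
The state is a dict: "time": time; "joint_pos": joint angles; "qvel": joint speeds; "tau": joint torques, N m; "eef_pos": TCP position; "tcp_rot": TCP orientation; "wrist_force": force on the tool from outside, world axes, zero at the start; "wrist_torque": the same for the moment, N m; "gripper_width": opening from 0.0 (shut) to 1.0 (fully open); "finger_force": force on a finger pad.
Only numpy, scipy, OpenCV 4.12 (cv2) and the standard library are available. Lean on these libraries where they do the work, as an engineer would, in place of code of your own. Each camera call takes 0.05 s, during which the arm holds its last target. There are 200 camera calls.

## Working session

There is one attempt and no reset: what is moved stays moved. The work goes in short steps, Python scripts to look and compute and a shell command to move; the robot and the scene stay as the last step left them, time stands still between calls to the robot, and variables do not carry over. Pictures are saved under pics/ and viewed, at most 10 in all, crops included, and the job is handed in when it is done.

```bash
mkdir -p pics; cat > h.py <<'E'
import numpy as np, cv2
from plant import arm, eyes
def cap(n):
    s=arm.state(); c=eyes.capture(n)
    c['K']=np.array([[c['fx'],0,c['cx']],[0,c['fy'],c['cy']],[0,0,1]]); c['D']=np.array(c['distortion'],float)
    if 'mount' in c:
        T=np.eye(4); T[:3,:3]=np.array(s['tcp_rot']); T[:3,3]=s['eef_pos']; c['T']=T@np.array(c['mount'])
    else:
        R=cv2.Rodrigues(np.array(c['rvec'],float))[0]; T=np.eye(4); T[:3,:3]=R.T; T[:3,3]=-R.T@np.array(c['tvec'],float).ravel(); c['T']=T
    return c
def pts(c,uv):
    uv=np.array(uv,float).reshape(-1,2); n=cv2.undistortPoints(uv.reshape(-1,1,2),c['K'],c['D']).reshape(-1,2)
    z=c['range_z'][uv[:,1].round().astype(int),uv[:,0].round().astype(int)]
    p=np.c_[n*z[:,None],z]; return p@c['T'][:3,:3].T+c['T'][:3,3], z
def mpts(c,m):
    v,u=np.nonzero(m); p,z=pts(c,np.c_[u,v]); return p[z>0]
def save(c,f): cv2.imwrite('pics/'+f,c['image'][:,:,::-1])
E
python3 - <<'E'
from h import *
np.set_printoptions(precision=1,suppress=True)
ims=[]
for n in ['top','side']:
    c=cap(n); ims.append(c['image'])
    for w in ['slicer','slicer_knob','slicer_arm']:
        for d in eyes.cut_out(w,n)[:3]:
            p=mpts(c,d['mask']); print(n,w,round(d['score'],2),np.array(d['xy']),d['mask'].sum(),np.median(p,0) if len(p) else '',p.min(0),p.max(0))
    for d in eyes.look_for('slicer_knob',n)[:3]: print('look',d, pts(c,d['xy'])[0])
im=np.vstack(ims); cv2.imwrite('pics/a.png',cv2.resize(im,None,fx=.75,fy=.75)[:,:,::-1])
print(arm.state()['tcp_rot'],arm.state()['gripper_width'])
E
```

```text
top slicer 0.7 [427.5 151. ] 13716 [ 682.2 -222.    44.5] [ 505.2 -335.    -3.8] [ 875.4 -112.3  156.2]
top slicer_knob 0.7 [420.3 214.2] 242 [ 558.3 -202.4  101.2] [ 545.9 -236.9   41.8] [ 576.8 -192.6  105.9]
top slicer_arm 0.78 [423.6 186.8] 1040 [ 616.  -218.6   60. ] [ 544.2 -266.8   15. ] [ 695.6 -190.9  105.9]
look {'xy': [422.4, 209.8], 'score': 0.46} [[ 561.3 -199.   104.4]]
side slicer 0.63 [454.9 261.9] 21446 [ 682.7 -255.3   44.9] [ 503.  -359.    -0.1] [ 902.4 -114.6  154.9]
side slicer 0.48 [393.7 258.8] 496 [ 550.4 -210.7   94.1] [ 543.5 -219.8   18.1] [ 642.  -172.   106.1]
side slicer_arm 0.97 [408.2 259. ] 1619 [ 585.7 -217.8   60.8] [ 541.9 -253.    15.8] [ 728.4 -139.7  106.1]
[[-0.9  0.4  0. ]
 [ 0.4  0.9  0. ]
 [-0.   0.  -1. ]] 0.9987583561000868
```

View pics/a.png

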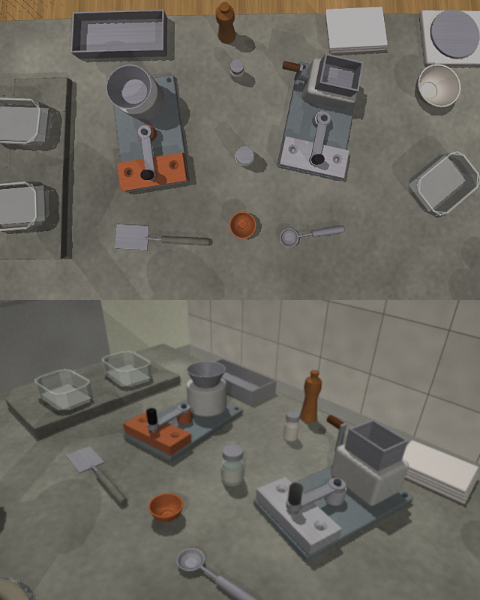

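```bash
python3 - <<'E'
from h import *
np.set_printoptions(precision=2,suppress=True)
P=[]
for n in ['top','side']:
    c=cap(n)
    v,u=np.mgrid[0:400,0:640]; m=c['range_z']>0
    p=mpts(c,m)
    def circ(q,t):
        (x,y),r=cv2.minEnclosingCircle(q[:,:2].astype(np.float32)); print(n,t,len(q),q.mean(0),'circ',x,y,r)
    near=lambda a,r:np.hypot(p[:,0]-a[0],p[:,1]-a[1])<r
    k=p[near((560,-200),25)]; circ(k[k[:,2]>101],'knobtop')
    b=p[near((672,-222),22)]; 
    print('pivot heights',np.histogram(b[:,2],bins=np.arange(40,100,4)))
    q=p[near((672,-222),30)&(p[:,2]>64)&(p[:,0]<700)]; circ(q,'cap')
    # index plate top
    pl=p[near((575,-205),100)&(abs(p[:,2]-45)<2)]
    print(cv2.minAreaRect(pl[:,:2].astype(np.float32)))
    q=p[near((620,-211),130)&(abs(p[:,2]-60)<1.5)]; print('bar',cv2.minAreaRect(q[:,:2].astype(np.float32)))
    if n=='top': cv2.imwrite('pics/b.png',cv2.resize(c['image'][60:260,340:500],None,fx=3,fy=3,interpolation=2)[:,:,::-1])
s=arm.state(); print(np.array(s['tcp_rot']),s['eef_pos'])
E
```

```text
top knobtop 127 [ 558.87 -205.23  103.14] circ 558.9639892578125 -205.36329650878906 12.702112197875977
pivot heights (array([  4,  17,  38,   9,  47, 106,  45,  11,   0,   0,   0,   0,   0,
         0]), array([40, 44, 48, 52, 56, 60, 64, 68, 72, 76, 80, 84, 88, 92, 96]))
top cap 57 [ 670.08 -233.67   66.85] circ 666.8939819335938 -231.79629516601562 15.133533477783203
((599.1748657226562, -216.43991088867188), (177.22450256347656, 141.85922241210938), 76.21073913574219)
bar ((639.9918212890625, -206.5642852783203), (120.92337799072266, 180.25418090820312), 66.9521713256836)
side knobtop 177 [ 556.43 -207.18  103.51] circ 557.832763671875 -206.58023071289062 13.36347484588623
pivot heights (array([  0,   0,   4,   0,  15, 119,  46,  28,   0,   0,   0,   0,   0,
         0]), array([40, 44, 48, 52, 56, 60, 64, 68, 72, 76, 80, 84, 88, 92, 96]))
side cap 74 [ 668.92 -235.54   67.37] circ 669.3681640625 -234.74044799804688 9.159530639648438
((597.41552734375, -216.7704315185547), (178.4562530517578, 141.8282012939453), 76.59578704833984)
bar ((629.3819580078125, -227.94454956054688), (125.32743835449219, 179.4065399169922), 77.13028717041016)
[[-0.92  0.39  0.  ]
 [ 0.39  0.92  0.  ]
 [ 0.    0.   -1.  ]] [202.41 484.43 231.32]
```

View pics/b.png

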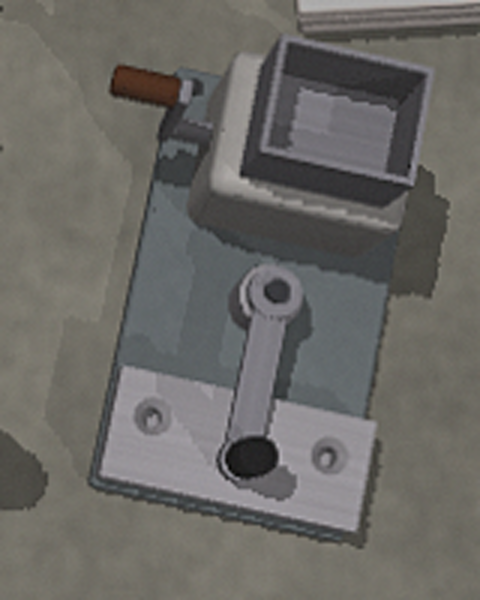

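```bash
python3 -m creep '[[[-15,-12,0],[0,0,0]],[[-30,-25,0],[0,0,0]],[[-30,-25,0],[0,0,0]],[[-30,-25,0],[0,0,0]],[[-30,-25,0],[0,0,0]],[[-30,-25,0],[0,0,0]],[[-30,-25,0],[0,0,0]],[[-30,-25,0],[0,0,0]],[[-30,-25,0],[0,0,0]],[[-30,-25,0],[0,0,0]]]' -1
python3 -m creep '[[[-32,-27,0],[0,0,0]],[[-32,-27,0],[0,0,0]],[[-32,-27,0],[0,0,0]],[[-32,-27,0],[0,0,0]],[[-32,-27,0],[0,0,0]],[[-32,-27,0],[0,0,0]],[[-32,-27,0],[0,0,0]],[[-32,-27,0],[0,0,0]],[[-32,-26,0],[0,0,0]],[[-22,-16,0],[0,0,0]]]'
python3 -m creep '[[[0,0,0],[0,0,-3]],[[0,0,0],[0,0,-3]],[[0,0,0],[0,0,-3]],[[0,0,20],[0,0,0]],[[0,0,20],[0,0,0]],[[0,0,0],[0,0,0]],[[0,0,0],[0,0,0]],[[0,0,0],[0,0,0]],[[0,0,0],[0,0,0]],[[0,0,0],[0,0,0]]]'
python3 - <<'E'
from h import *
np.set_printoptions(precision=2,suppress=True)
c=cap('wrist'); save(c,'w1.png')
for w in ['slicer_knob','slicer_arm']:
    for d in eyes.cut_out(w,'wrist')[:2]:
        p=mpts(c,d['mask']); print(w,d['score'],d['xy'],len(p)); 
        if w=='slicer_knob' and len(p):
            q=p[(p[:,2]>100)&(p[:,2]<108)]; print(q.mean(0),cv2.minEnclosingCircle(q[:,:2].astype(np.float32)))
p=mpts(c,c['range_z']>0)
q=p[(abs(p[:,2]-103.5)<3)&(np.hypot(p[:,0]-558,p[:,1]+206)<20)]; print(q.mean(0),cv2.minEnclosingCircle(q[:,:2].astype(np.float32)))
q=p[(abs(p[:,2]-69)<2)&(np.hypot(p[:,0]-670,p[:,1]+234)<22)]
if len(q):print('piv',q.mean(0),cv2.minEnclosingCircle(q[:,:2].astype(np.float32)))
s=arm.state(); print(s['time'],np.array(s['tcp_rot']),s['eef_pos'],s['joint_pos'])
E
```

```text
time: 1.6
eef_pos: [374.4, 154.4, 231.5]
tcp_rot: [[-0.923, 0.385, 0.001], [0.385, 0.923, 0.0], [-0.001, 0.001, -1.0]]
wrist_force: [-0.2, 0.3, 0.5]
gripper_width: 1.001
finger_force: 0.0
time: 2.6
eef_pos: [561.1, -204.2, 230.8]
tcp_rot: [[-0.922, 0.387, -0.0], [0.387, 0.922, -0.0], [0.0, -0.0, -1.0]]
wrist_force: [-0.0, 1.3, -0.0]
gripper_width: 0.998
finger_force: 0.0
time: 3.6
eef_pos: [560.8, -201.8, 192.2]
tcp_rot: [[-0.972, 0.237, 0.001], [0.237, 0.972, -0.001], [-0.001, -0.0, -1.0]]
wrist_force: [-0.1, -0.3, 1.0]
gripper_width: 1.002
finger_force: 0.0
slicer_knob 0.67 [317.9, 195.8] 1142
[ 558.99 -204.85  102.88] ((559.4712524414062, -204.9524383544922), 12.496081352233887)
slicer_arm 0.62 [319.0, 239.0] 4264
[ 559.43 -204.95  102.9 ] ((560.025634765625, -205.04161071777344), 12.810876846313477)
piv [ 671.11 -233.01   67.56] ((671.3506469726562, -232.9958953857422), 8.354331016540527)
3.75 [[-0.97  0.24  0.  ]
 [ 0.24  0.97 -0.  ]
 [-0.    0.   -1.  ]] [ 560.64 -201.7   191.61] [-0.41  0.27  1.24  0.    1.63 -1.74]
```

View pics/w1.png

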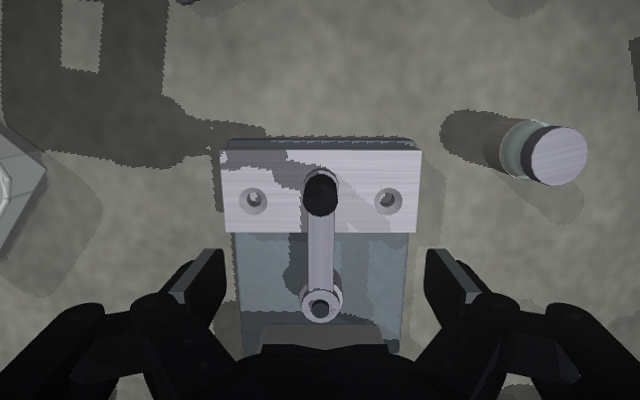

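```bash
python3 -m creep '[[[0.5,-3.5,10],[0,0,0]],[[0,0,20],[0,0,0]],[[0,0,20],[0,0,0]],[[0,0,20],[0,0,0]],[[0,0,20],[0,0,0]],[[0,0,15],[0,0,0]],[[0,0,10],[0,0,0]],[[0,0,8],[0,0,0]],[[0,0,0],[0,0,0]],[[0,0,0],[0,0,0]]]' -1
python3 -m creep '[[[0,0,0],[0,0,0]],[[0,0,0],[0,0,0]],[[0,0,0],[0,0,0]],[[0,0,0],[0,0,0]],[[0,0,0],[0,0,0]],[[0,0,0],[0,0,0]],[[0,0,0],[0,0,0]],[[0,0,0],[0,0,0]],[[0,0,0],[0,0,0]],[[0,0,0],[0,0,0]]]' 1 60
```

```text
time: 4.75
eef_pos: [559.6, -205.1, 69.0]
tcp_rot: [[-0.972, 0.236, 0.001], [0.236, 0.972, -0.0], [-0.001, -0.0, -1.0]]
wrist_force: [-0.5, -0.2, 0.3]
gripper_width: 0.996
finger_force: 0.0
time: 5.75
eef_pos: [559.4, -205.0, 68.6]
tcp_rot: [[-0.972, 0.236, 0.0], [0.236, 0.972, -0.0], [-0.0, 0.0, -1.0]]
wrist_force: [-0.9, 1.2, 5.5]
gripper_width: 0.288
finger_force: 58.9
```

```bash
python3 -m creep '[[[0,0,-4],[0,0,0]],[[0,0,-4],[0,0,0]],[[0,0,-5],[0,0,0]],[[0,0,-5],[0,0,0]],[[0,0,-4],[0,0,0]],[[0,0,0],[0,0,0]],[[0,0,0],[0,0,0]],[[0,0,0],[0,0,0]],[[0,0,0],[0,0,0]],[[0,0,0],[0,0,0]]]'
python3 - <<'E'
from h import *
c=cap('side'); cv2.imwrite('pics/s2.png',cv2.resize(c['image'][190:350,320:540],None,fx=3,fy=3)[:,:,::-1])
E
```

```text
time: 6.75
eef_pos: [559.2, -204.9, 89.7]
tcp_rot: [[-0.972, 0.236, -0.0], [0.236, 0.972, 0.0], [0.0, 0.0, -1.0]]
wrist_force: [5.3, -1.3, -8.5]
gripper_width: 0.287
finger_force: 59.2
```

View pics/s2.png

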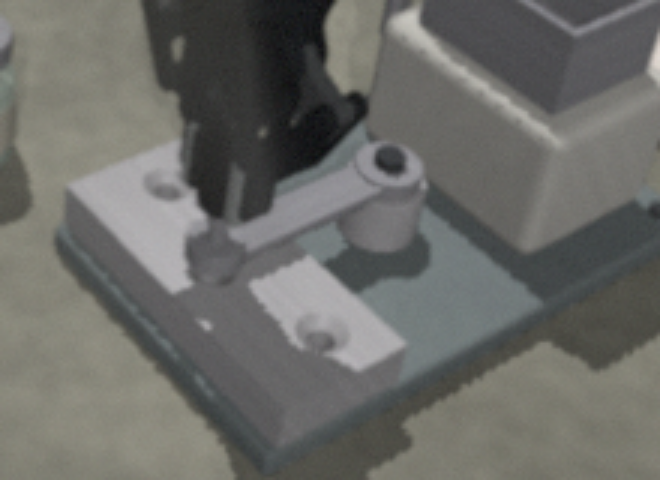

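```bash
python3 -m creep '[[[-0.3,8,0],[0,0,4]],[[-0.3,8,0],[0,0,4]],[[-0.3,8,0],[0,0,4]],[[-0.3,8,0],[0,0,4]],[[-0.3,8,0],[0,0,4]],[[-0.3,8,0],[0,0,4]],[[-0.3,8,0],[0,0,4]],[[-0.3,8,0],[0,0,4]],[[0,0,0],[0,0,0]],[[0,0,0],[0,0,0]]]'
python3 - <<'E'
from h import *
c=cap('side'); cv2.imwrite('pics/s3.png',cv2.resize(c['image'][190:350,320:540],None,fx=3,fy=3)[:,:,::-1])
s=arm.state(); R=np.array(s['tcp_rot'])
e=np.array([671,-233.3])-[559.2,-205]; e/=np.linalg.norm(e); f=np.array([-e[1],e[0]])
for piv in [np.array([671,-233.3]),np.array([559.2,-205])+115*e]:
    d=np.array(s['eef_pos'][:2])-piv; print(piv,np.hypot(*d),np.degrees(np.arctan2(d@f,-d@e)))
print(R.T@np.array(s['wrist_force']),s['time'])
E
```

```text
time: 7.8
eef_pos: [590.7, -150.3, 89.6]
tcp_rot: [[-0.699, 0.715, -0.0], [0.715, 0.699, -0.0], [-0.0, -0.001, -1.0]]
wrist_force: [4.4, -3.0, -8.1]
gripper_width: 0.289
finger_force: 59.4
[ 671.  -233.3] 115.50935086168762 31.69936909235283
[ 670.68378394 -233.21995604] 115.23195074078002 31.78459300961894
[-5.95338057  1.2451641   8.01405462] 7.85
```

View pics/s3.png

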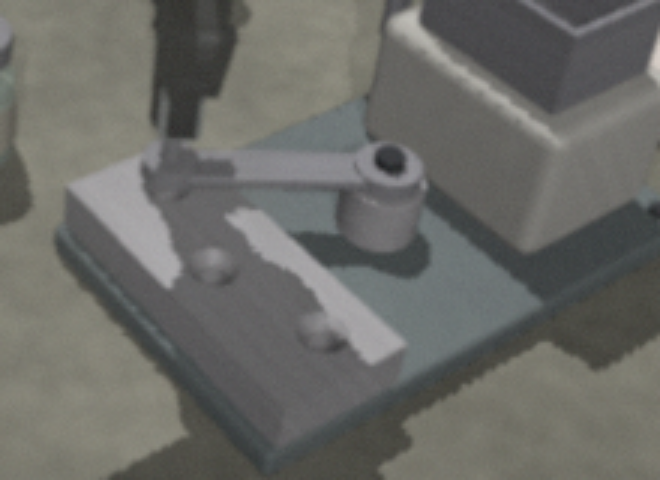

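Arm is now over the crank-side hole (middle hole visible empty at crop (212,265)), angle about 31.7°. Lower most of the way, then release.

```bash
python3 -m creep '[[[-0.5,0.3,4],[0,0,0]],[[0,0,4],[0,0,0]],[[0,0,4],[0,0,0]],[[0,0,4],[0,0,0]],[[0,0,3],[0,0,0]],[[0,0,0],[0,0,0]],[[0,0,0],[0,0,0]],[[0,0,0],[0,0,0]],[[0,0,0],[0,0,0]],[[0,0,0],[0,0,0]]]'
```

```text
time: 8.85
eef_pos: [591.2, -150.2, 71.3]
tcp_rot: [[-0.699, 0.715, -0.0], [0.715, 0.699, 0.0], [0.0, 0.0, -1.0]]
wrist_force: [-1.4, -0.4, -5.2]
gripper_width: 0.291
finger_force: 59.8
```

```bash
python3 -m creep '[[[0,0,0],[0,0,0]],[[0,0,0],[0,0,0]],[[0,0,0],[0,0,0]],[[0,0,0],[0,0,0]],[[0,0,0],[0,0,0]],[[0,0,0],[0,0,0]],[[0,0,0],[0,0,0]],[[0,0,0],[0,0,0]],[[0,0,0],[0,0,0]],[[0,0,0],[0,0,0]]]' -1
python3 -m creep '[[[0,0,-5],[0,0,0]],[[0,0,-15],[0,0,0]],[[0,0,-20],[0,0,0]],[[0,0,-20],[0,0,0]],[[0,0,-20],[0,0,0]],[[0,0,-20],[0,0,0]],[[0,0,-20],[0,0,0]],[[0,0,-10],[0,0,0]],[[0,0,0],[0,0,0]],[[0,0,0],[0,0,0]]]'
python3 - <<'E'
from h import *
np.set_printoptions(precision=2,suppress=True)
for n in ['wrist','side']:
    c=cap(n); p=mpts(c,c['range_z']>0)
    q=p[(p[:,2]>85)&(p[:,2]<130)&(np.hypot(p[:,0]-591,p[:,1]+150)<20)]; t=q[q[:,2]>np.percentile(q[:,2],95)-4]
    print(n,t.mean(0),np.percentile(t[:,2],[5,50,95]),cv2.minEnclosingCircle(t[:,:2].astype(np.float32)))
    if n=='side': cv2.imwrite('pics/s4.png',cv2.resize(c['image'][190:350,320:540],None,fx=3,fy=3)[:,:,::-1])
E
```

```text
time: 9.85
eef_pos: [591.2, -150.3, 71.3]
tcp_rot: [[-0.699, 0.715, 0.0], [0.715, 0.699, 0.0], [0.0, 0.0, -1.0]]
wrist_force: [0.5, 0.1, 0.1]
gripper_width: 1.0
finger_force: 0.0
time: 10.85
eef_pos: [591.1, -150.2, 200.8]
tcp_rot: [[-0.699, 0.715, -0.0], [0.715, 0.699, 0.0], [0.001, -0.0, -1.0]]
wrist_force: [-0.5, -0.2, -1.1]
gripper_width: 0.997
finger_force: 0.0
wrist [ 591.23 -149.69  102.81] [101.08 102.91 103.98] ((591.672119140625, -149.91342163085938), 12.861933708190918)
side [ 588.6  -153.14  103.69] [101.66 103.9  105.14] ((589.8418579101562, -151.98654174804688), 13.256185531616211)
```

View pics/s4.png

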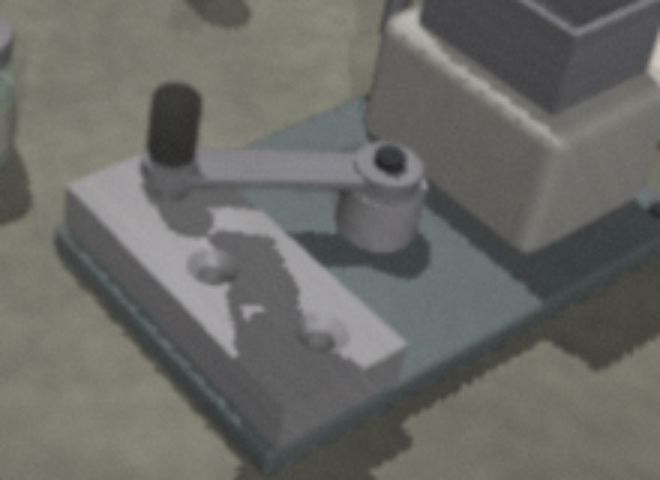

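The knob, at crop (175,125), is fully down. Its top is at about 103 mm, the same as before the lift. The arm is over the crank-side hole, and the gripper is well clear.

```bash
python3 -c "
from plant import arm
print(arm.finish_job())"
```

```text
the job is handed in; nothing more can be done
None
```

The slicer's setting arm now stands at the crank-side hole with the pin home and the knob released, and the job was handed in at about 11 s; no verdict was returned.

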